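# Snap the hub cap onto a fishing reel

### The arm

A 7-joint arm with a two-finger parallel gripper is mounted at the origin on the work surface. World frame = base frame: x ahead of the robot, y to its left, z up, the work surface at z = 0. Lengths are in m, angles in rad, forces in N, time in s.
With the tool pointing down it reaches from about 0.4 to 0.85 m from the base axis. Payload 10.4 kg.
Tool frame: the origin (TCP) lies between the finger pads; the fingertips stand 14 mm ahead of it and the grasp point (between the pads) lies 5 mm behind it; z points along the fingers, y is the direction in which the jaws open and shut (so a half turn about z gives the same grasp; the last joint's range is limited). The gripper opens to 87 mm and grips with 3 to 60 N. Pads are 19 mm wide; open, the fingers measure 117 mm over their backs; the gripper's body (75 mm by 190 mm) begins 51 mm behind the grasp point.
Start: joints at [-1.232, 0.332, -0.065, 1.46, 0.022, 1.35, -0.088], TCP at [0.221, 0.585, 0.203] pointing down, gripper open.
Joint ranges: [-2.6, 2.6], [-0.5, 2.12], [-1.47, 1.34], [0.16, 2.42], [-1.27, 4.41], [0.06, 2.06], [-2.6, 2.6]. Speed limits (rad/s): [2.22, 2.22, 2.79, 2.79, 3.14, 3.14, 3.14].

### API

Orientations are given as a unit quaternion [x, y, z, w].
In Python, from bench import readout, camera, calibration, order gives the robot as it stands.
- The arm moves only by the tool apply_moves, never from a script. Its argument "deltas" is a list of rows, each an object with "translation": the shift along the world's x, y, z in m, a list of three; "turn": the turn, a rotation vector about the world's x, y, z in rad, a list of three; "hand": the finger opening in m, from 0 to 0.087. A call has 1 to 5 rows; each row shifts and turns the pose as measured when the row begins; what a row does not reach is not made up. A row lasts 1/10 s, in which the tool goes at most 50 mm and 8.59 degrees, less where a joint would pass 70% of its speed; a pose out of reach is approached as far as the arm can. A call with a gripper value outside its range is refused whole. The fingers move at their own pace and stop on an object; "newtons" is the grip in N (left out, the last holds). Time passes only in rows, so rows that do not move let the fingers close. It gives the time, the measured TCP pose, the force and the opening at its end, in the units of the state.
- readout.read_state(): the state, without advancing time (a new reading comes with each control period).
- camera(name): name is "scene" or "side" or "wrist"; returns the picture (480x640x3 uint8, red, green, blue); there is no depth.
- calibration(name): a dict with "fx", "fy", "cx", "cy" (pixels), "extrinsics" (4x4, takes a point from world to camera coordinates). Camera axes: x right, y down, z forward; pixel columns grow to the right and rows downward; lengths in m; the calibration is good to about 2 mm. A picture is of the moment at which its call begins: read the wrist's pose just before it. calibration takes no time and is no camera call; for the wrist camera it gives the pose at the moment of the call.
- order.close_job(): hands the job in, once; it reports no verdict.
The state is a dict: "time": time; "joint_positions": joint angles; "joint_vel": joint speeds; "joint_torque": joint torques, N m; "ee_pos": TCP position; "eef_rot": TCP orientation; "ft_force": force on the tool from outside, world axes, zero at the start; "torque": the same for the moment, N m; "width": finger opening in m.
Only numpy, scipy, OpenCV 4.12 (cv2) and the standard library are available. Lean on these libraries where they do the work, as an engineer would, in place of code of your own. Each camera call takes 0.05 s, during which the arm holds its last target. There are 200 camera calls.

### The job

Lift the orange cap up and off its spindle on the spray bar and press it, open side down, onto the white split stud of the reel in the nest: push past the click until the cap's rim sits fully home on the grey hub. Keep pressing: the program finishes with the fingers still on the cap, holding it down firmly. Leave the other caps on their spindles and everything else on the bench where it is.

Things in the scene. Friction and masses are not known exactly. Their poses are not given: they have to be found in the camera images.
- cap: Orange fluted round hub cap, 34 mm wide (35 over the flutes), 30 mm tall, 16 to 28 g; closed top with a silvery disc, open below. Origin: centre of its open underside; z up through the top. 26 mm deep inside, a rounded lip near the mouth leaves a 19 mm hole. It hangs mouth down on one of the spray bar's spindles, origin 58 mm above the bench, some 4 mm slack all round; any yaw will do.
- cap_black: A black cap of the same form, size and origin, hung on another spindle; bystander.
- cap_ivory: An ivory cap of the same form, size and origin, hung on another spindle; bystander.
- rack: Spray bar fixed to the bench, on either side: aluminium bar 60 (its x) by 230 mm (its y), 22 mm tall, with three upright 10 mm steel spindles in a row along its y, 72 mm apart, the middle one over the origin, tips 84 mm above the bench. Origin: centre of the underside, on the bench. Its y is within 0.35 rad of the world's y. Fingers closing across the row (along its x) have free room.
- nest: Assembly nest fixed to the bench on the other side: aluminium plate 190 by 130 mm, 15 mm thick, with white posts 33 mm high and, at 60 to 135 mm along its +x, a toggle clamp up to 75 mm high (red handle) that holds the reel by its foot. Origin: on the bench under the reel's axis; z up.
- spool: The reel's orange spool, 82 mm wide, turns freely about the reel's upright axis. In its middle a round grey hub, 37 mm wide, flat top 55 mm above the bench: the cap's rim lands on it. A black crank knob, 12 mm wide, stands 33.5 mm from the axis along the spool's +x; its top is 7 mm above the hub's top. Origin: on the axis, 15 mm above the bench.
- hub (a point): Point on the reel's upright axis in the plane of the grey hub's flat top, 55 mm above the bench: where the origin of the seated cap belongs. The hub is rigid; a push of some 10 N holds the cap firmly home on it.
- stud (a point): Tip of the white split stud, 14 mm above point hub. Four springy barbed prongs, 24 mm across the barbs. The cap meets the barbs about 10 mm above home; the push grows to 8 to 15 N at 6 to 8 mm above home, then the barbs spring out over the lip and draw the cap down (the click: the push drops to nothing or below); 1 mm above home that ends, then the rim lands hard.
- line_spool: Clear spool of blue line, 60 mm wide and 28 mm tall; bystander. Origin: centre of the underside.
- pen: Marker pen lying on the bench, 130 mm long, 14 mm thick, ivory with a blue cap; bystander. Origin: its middle, on the bench.
- nippers: Trimming nippers with yellow handles lying on the bench, 140 mm long, 14 mm thick; bystander. Origin near the pivot, on the bench.
- pin_cup: Small clear cup of brass pins, 66 mm wide and 40 mm tall; bystander. Origin: centre of the underside.
- grease_jar: Small ivory jar with a red top, 40 mm wide and 66 mm tall; bystander. Origin: centre of the underside.

How it is judged:
On the way, in this order (a step that is already met when the one before it is completed fails the run):
1. the orange cap is lifted in the fingers until it is clear above the spindles (z of cap in the frame of rack above 0.084 m and contact force between the fingers and cap above 1 N and contact force between cap and rack below 0.2 N), for 0.1 s.
2. the cap has clicked over the barbs and sits home on the hub (z of cap in the frame of hub between -0.003 and 0.002 m and horizontal distance between cap and hub below 0.003 m and angle between cap's own z axis and vertical below 0.08 rad), for 0.1 s.
At the end, for the whole second after the job is handed in: The orange cap is on the stud: upright (0.08 rad), centred within 3 mm, rim within 2 mm of the hub's top; through the last second the fingers are on it (over 3 N) and press it onto the hub with over 4 N; all other caps and loose things lie within 20 mm of their start (all of step 2 and contact force between cap and spool above 4 N and contact force between the fingers and cap above 3 N and distance of each of cap_black, cap_ivory, line_spool, pen, nippers, pin_cup, grease_jar from where it was at the start of the episode below 0.02 m); the arm keeps its last pose, push and grip.
It fails at once if another cap is knocked or taken off its spindle (moved over 30 mm) (distance of any of cap_black, cap_ivory from where it was at the start of the episode above 0.03 m).
It fails at once if a loose thing on the bench is moved over 30 mm (distance of any of line_spool, pen, nippers, pin_cup, grease_jar from where it was at the start of the episode above 0.03 m).
It also fails if it takes over 51 s, if anything falls off the work surface, if the arm or the gripper's body presses on something with over 40 N, if the wrist force passes 120 N, or if a joint passes its speed limit or range.

## Working session

There is one attempt and no reset: what is moved stays moved. The work goes in short steps, Python scripts to look and compute and a tool call to move; the robot and the scene stay as the last step left them, time stands still between calls to the robot, and variables do not carry over. Pictures are saved under pics/ and viewed, about 8 in all and at most 12, crops included, and the job is handed in when it is done.

Besides the shell and the picture viewer there is one more tool, called after "Call:" by a JSON object that holds its "name" and its "arguments", one argument or row to a line. apply_moves: Moves the arm, as the interface text tells. Its arguments: {"type":"object","properties":{"deltas":{"type":"array","items":{"type":"object","properties":{"translation":{"type":"array","items":{"type":"number"}},"turn":{"type":"array","items":{"type":"number"}},"hand":{"type":"number"}}}},"newtons":{"type":"number"}},"required":["deltas"]}

```bash
mkdir -p pics; ls; python3 - <<'E'
from bench import readout,camera,calibration
import cv2,numpy as np
print(readout.read_state())
a=[]
for n in("scene","side"):
    im=camera(n)[:,:,::-1]; cv2.imwrite(f"pics/{n}0.png",im); c=calibration(n); print(n,c)
E
```

```text
pics
{'time': 0.0, 'joint_positions': array([-1.23161948,  0.332844  , -0.06470577,  1.46093337,  0.02159451,
        1.34988436, -0.08846795]), 'joint_vel': array([-0.00034217, -0.00112046, -0.00033656,  0.00117861, -0.00124347,
       -0.00058875,  0.00017072]), 'joint_torque': array([-7.69649378e-04, -6.23265767e+01,  2.40861706e-02, -3.89885473e+01,
       -6.14657952e-02,  4.02622623e-02,  1.88637091e-04]), 'ee_pos': array([0.22106802, 0.58416413, 0.20247516]), 'eef_rot': array([ 1.79875442e-01,  9.83689155e-01, -6.80195921e-04, -9.57417297e-05]), 'ft_force': array([-0.67724486, -0.90511741, -0.31742341]), 'torque': array([-0.00029792,  0.00837424,  0.0454364 ]), 'width': 0.08670262028722443}
scene {'fx': 500.74657639105925, 'fy': 500.74657639105925, 'cx': 313.95698980267133, 'cy': 242.76490463491376, 'extrinsics': array([[ 0.40948934,  0.9122005 ,  0.01444735, -0.23108319],
       [ 0.60824798, -0.26117292, -0.74954859, -0.25920271],
       [-0.67996535,  0.31571973, -0.66179164,  1.54319886],
       [ 0.        ,  0.        ,  0.        ,  1.        ]])}
side {'fx': 604.6628107205659, 'fy': 604.6628107205659, 'cx': 320.7789729423344, 'cy': 235.1580345292931, 'extrinsics': array([[ 0.88548244, -0.46431527,  0.0182258 , -0.46844963],
       [-0.23241631, -0.47651676, -0.84788822,  0.18802478],
       [ 0.40237235,  0.74655416, -0.52986166,  1.08270908],
       [ 0.        ,  0.        ,  0.        ,  1.        ]])}
```

View pics/scene0.png

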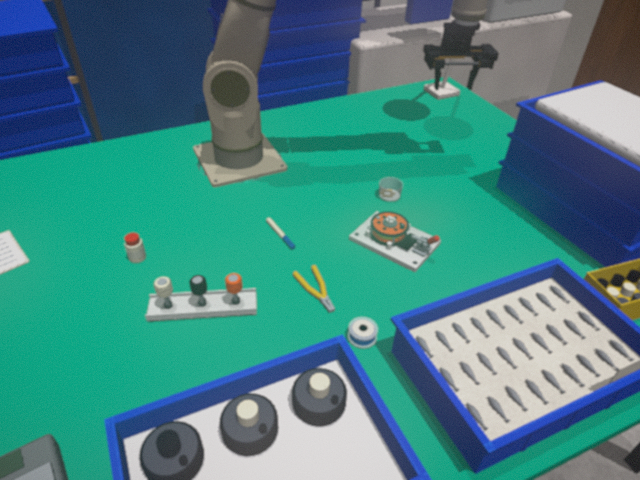

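View pics/side0.png

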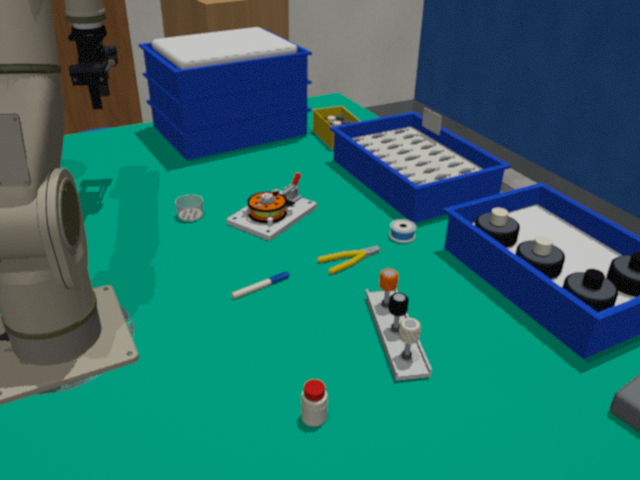

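The orange cap is at about (234,282) in scene and (389,279) in side. The reel is at about (389,226) and (267,204), with the clamp to its right. Next I triangulate both.

```bash
cat > h.py <<'E'
import cv2,numpy as np
from bench import readout,camera,calibration
def ray(c,uv):
    E=c["extrinsics"];R=E[:3,:3];o=-R.T@E[:3,3]
    d=R.T@np.array([(uv[0]-c["cx"])/c["fx"],(uv[1]-c["cy"])/c["fy"],1]);return o,d/np.linalg.norm(d)
def plane(c,uv,z):
    o,d=ray(c,uv);return o+d*(z-o[2])/d[2]
def tri(rs):
    A=sum(np.eye(3)-np.outer(d,d) for o,d in rs);b=sum((np.eye(3)-np.outer(d,d))@o for o,d in rs)
    return np.linalg.solve(A,b)
def proj(c,p):
    q=c["extrinsics"][:3,:3]@p+c["extrinsics"][:3,3];return np.array([c["fx"]*q[0]/q[2]+c["cx"],c["fy"]*q[1]/q[2]+c["cy"]])
def blobs(im,lo,hi,amin=20):
    h=cv2.cvtColor(im,cv2.COLOR_RGB2HSV);m=cv2.inRange(h,lo,hi)
    n,l,s,c=cv2.connectedComponentsWithStats(m);return [(s[i][:5].tolist(),c[i].round(1).tolist()) for i in range(1,n) if s[i][4]>amin]
E
python3 - <<'E'
from h import *
ims={}
for n in("scene","side"):
    im=cv2.imread(f"pics/{n}0.png")[:,:,::-1].copy();ims[n]=im
    print(n,blobs(im,(3,150,110),(16,255,255),15))
cs,cd=calibration("scene"),calibration("side")
for nm,a,b in(("cap",(234,282),(389,279)),("reel",(389.5,222),(267,203)),("black",(198.5,285),(398.5,304)),("ivory",(163,287),(409,330)),("handle",(434,239),(296,179))):
    print(nm,tri([ray(cs,a),ray(cd,b)]).round(4))
a=cv2.resize(ims["scene"][180:320,130:450],None,fx=2.5,fy=2.5,interpolation=2)
b=cv2.resize(ims["side"][150:390,160:480],None,fx=2.5,fy=2.5,interpolation=2)[:600]
b=cv2.resize(ims["side"][160:320,220:434],None,fx=3.7,fy=3.7,interpolation=2)[:600]
cv2.imwrite("pics/a.png",a[:,:,::-1]);cv2.imwrite("pics/b.png",b[:,:,::-1])
E
```

```text
scene [([126, 234, 12, 9, 69], [131.7, 237.6]), ([226, 276, 15, 16, 107], [233.9, 284.1])]
side [([250, 193, 35, 17, 309], [267.0, 202.0]), ([273, 209, 11, 10, 30], [279.5, 213.8]), ([251, 210, 16, 10, 37], [257.1, 215.5]), ([380, 271, 18, 20, 247], [388.0, 281.6])]
cap [ 0.5726 -0.1883  0.0744]
reel [0.5032 0.2307 0.0471]
black [ 0.5485 -0.2573  0.0718]
ivory [ 0.5249 -0.325   0.0724]
handle [0.609  0.2892 0.0587]
```

View pics/b.png

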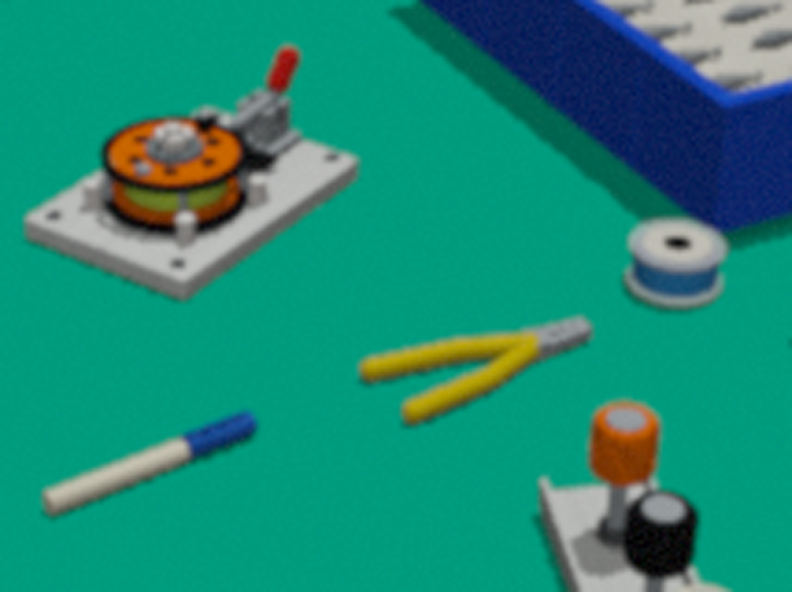

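The reel's hub is near (0.503,0.231) and the clamp lies in the direction of about 29°. Moving to above the cap in a straight line.

Call:
{"name": "apply_moves", "arguments": {
  "deltas": [
    {"translation": [0.0196,-0.0429,0],"turn": [0,0,-0.086],"hand": 0.087},
    {"translation": [0.0196,-0.0429,0],"turn": [0,0,-0.086],"hand": 0.087},
    {"translation": [0.0196,-0.0429,0],"turn": [0,0,-0.086],"hand": 0.087},
    {"translation": [0.0196,-0.0429,0],"turn": [0,0,-0.086],"hand": 0.087},
    {"translation": [0.0196,-0.0429,0],"turn": [0,0,-0.086],"hand": 0.087}
  ]
}}

```text
time: 0.6
ee_pos: [0.3153, 0.3661, 0.1983]
eef_rot: [0.387, 0.922, -0.002, -0.002]
ft_force: [0.5, 0.6, 1.0]
width: 0.0871
```

Call:
{"name": "apply_moves", "arguments": {
  "deltas": [
    {"translation": [0.0196,-0.0429,0],"turn": [0,0,-0.086],"hand": 0.087},
    {"translation": [0.0196,-0.0429,0],"turn": [0,0,-0.086],"hand": 0.087},
    {"translation": [0.0196,-0.0429,0],"turn": [0,0,-0.086],"hand": 0.087},
    {"translation": [0.0196,-0.0429,0],"turn": [0,0,-0.086],"hand": 0.087},
    {"translation": [0.0196,-0.0429,0],"turn": [0,0,-0.086],"hand": 0.087}
  ]
}}

```text
time: 1.1
ee_pos: [0.4146, 0.1414, 0.1975]
eef_rot: [0.582, 0.813, -0.002, -0.004]
ft_force: [1.3, 0.4, 0.2]
width: 0.0868
```

```bash
python3 - <<'E'
from h import *
c=calibration("wrist");print(c,readout.read_state()["ee_pos"])
print(proj(c,np.array([.503,.231,.055])),proj(c,np.array([.57,-.19,.088])))
E
```

```text
{'fx': 430.8203517958249, 'fy': 430.8203517958249, 'cx': 320.27598358638045, 'cy': 245.9302088780246, 'extrinsics': array([[ 0.94705035,  0.32100127, -0.00733561, -0.43666188],
       [ 0.31122379, -0.91210598,  0.26683786, -0.02978655],
       [ 0.07896444, -0.25499191, -0.96371352,  0.38837012],
       [ 0.        ,  0.        ,  0.        ,  1.        ]])} [0.414616   0.14144741 0.19749441]
[474.86281194 151.55663298] [365.33175193 619.64158849]
```

```bash
python3 - <<'E'
from h import *
c=calibration("wrist");im=camera("wrist");cv2.imwrite("pics/w1.png",im[:,:,::-1]);np.save("w1.npy",c)
E
```

```text
(no output)
```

View pics/w1.png

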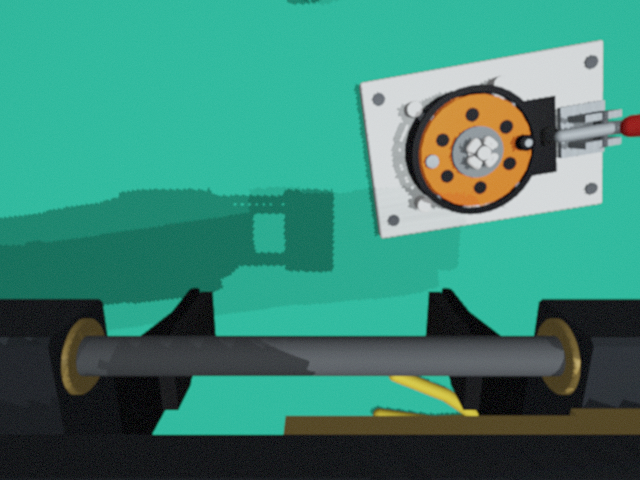

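Hub disc sits at about (478,152) and the knob at (527,143), toward the clamp. I'll fit the hub now.

```bash
python3 - <<'E'
from h import *
im=cv2.imread("pics/w1.png");c=np.load("w1.npy",allow_pickle=True).item()
h=cv2.cvtColor(im,cv2.COLOR_BGR2HSV)
m=cv2.inRange(h,(5,120,120),(20,255,255));m[:, :400]=0
k=cv2.morphologyEx(m,cv2.MORPH_CLOSE,cv2.getStructuringElement(2,(9,9)))
cn=max(cv2.findContours(k,cv2.RETR_EXTERNAL,cv2.CHAIN_APPROX_NONE)[0],key=cv2.contourArea)
e=cv2.fitEllipse(cn);print("orange",e,plane(c,e[0],.050))
g=((h[:,:,1]<60)&(h[:,:,2]>60)).astype(np.uint8);t=np.zeros_like(g);cv2.circle(t,(478,152),32,1,-1);g&=t
n,l,s,ct=cv2.connectedComponentsWithStats(g);i=l[152,462] or 1
print(s[i],ct[i])
gc=max(cv2.findContours((l==i).astype(np.uint8),cv2.RETR_EXTERNAL,cv2.CHAIN_APPROX_NONE)[0],key=cv2.contourArea)
e=cv2.fitEllipse(cv2.convexHull(gc));print("hub",e,plane(c,e[0],.055))
print(proj(c,plane(c,e[0],.055)+[.0185,0,0])-e[0])
print("stud",plane(c,(482,152),.069),"knob",plane(c,(527,143),.062))
E
```

```text
orange ((473.66796875, 149.42514038085938), (106.32098388671875, 115.4182357788086), 33.10902786254883) [0.50323207 0.23242984 0.05      ]
[ 452  127   51   50 2030] [477.04679803 151.32118227]
hub ((477.0252990722656, 151.25877380371094), (48.37181854248047, 53.13317108154297), 46.93892288208008) [0.50441075 0.23170459 0.055     ]
[23.04710855  8.24628259]
stud [0.50307005 0.23150815 0.069     ] knob [0.5332956  0.24799455 0.062     ]
```

Call:
{"name": "apply_moves", "arguments": {
  "deltas": [
    {"translation": [0.0196,-0.0429,0],"turn": [0,0,-0.086],"hand": 0.087},
    {"translation": [0.0196,-0.0429,0],"turn": [0,0,-0.086],"hand": 0.087},
    {"translation": [0.0196,-0.0429,0],"turn": [0,0,-0.086],"hand": 0.087},
    {"translation": [0.0196,-0.0429,0],"turn": [0,0,-0.086],"hand": 0.087},
    {"translation": [0.0196,-0.0429,0],"turn": [0,0,-0.086],"hand": 0.087}
  ]
}}

```text
time: 1.65
ee_pos: [0.5131, -0.0792, 0.1976]
eef_rot: [0.751, 0.661, -0.0, -0.003]
ft_force: [0.8, 0.8, -0.4]
width: 0.0867
```

```bash
python3 - <<'E'
from h import *
c=calibration("wrist");im=camera("wrist");cv2.imwrite("pics/w2.png",im[:,:,::-1]);np.save("w2.npy",c)
print(proj(c,np.array([.5726,-.1883,.0744])),readout.read_state()["eef_rot"])
for n in ("scene",):
    print(blobs(im,(3,150,110),(16,255,255),100))
E
```

```text
[413.91186166 356.41769542] [ 0.75474042  0.65602116 -0.00107646 -0.00140429]
[([397, 329, 26, 7, 111], [408.7, 332.4])]
```

Call:
{"name": "apply_moves", "arguments": {
  "deltas": [
    {"translation": [0.008,-0.044,0],"turn": [0,0,-0.05],"hand": 0.087},
    {"translation": [0.008,-0.044,0],"turn": [0,0,-0.05],"hand": 0.087},
    {"translation": [0.008,-0.044,0],"turn": [0,0,-0.05],"hand": 0.087},
    {"translation": [0.008,-0.044,0],"turn": [0,0,-0.047],"hand": 0.087},
    {"translation": [0,0,0],"turn": [0,0,0],"hand": 0.087}
  ]
}}

```text
time: 2.2
ee_pos: [0.5452, -0.2667, 0.1958]
eef_rot: [0.818, 0.575, -0.003, -0.002]
ft_force: [-0.2, 0.5, -0.2]
width: 0.0874
```

```bash
python3 - <<'E'
from h import *
c=calibration("wrist");im=camera("wrist");cv2.imwrite("pics/w3.png",im[:,:,::-1]);np.save("w3.npy",c)
s=readout.read_state();print(proj(c,np.array([.5726,-.1883,.088])),s["ee_pos"],s["eef_rot"])
print(blobs(im,(3,150,110),(16,255,255),60))
E
```

```text
[320.71551923 110.72471329] [ 0.54569318 -0.26377975  0.19568224] [ 0.81711015  0.57647229 -0.00227258 -0.00235258]
[([295, 86, 49, 52, 506], [317.1, 117.6])]
```

View pics/w3.png

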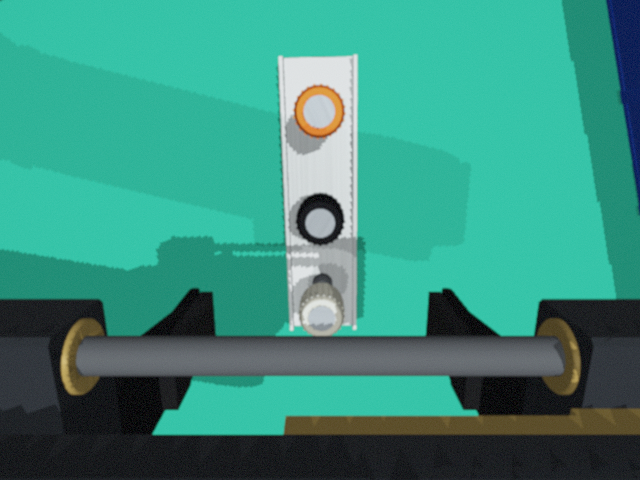

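The orange cap's disc is at about (319,111), within 2 px of the triangulated point. The row lines up with the fingers.

```bash
python3 - <<'E'
from h import *
im=cv2.imread("pics/w3.png");c=np.load("w3.npy",allow_pickle=True).item()
h=cv2.cvtColor(im,cv2.COLOR_BGR2HSV)
m=cv2.inRange(h,(3,120,100),(20,255,255))
cn=max(cv2.findContours(m,cv2.RETR_EXTERNAL,cv2.CHAIN_APPROX_NONE)[0],key=cv2.contourArea)
e=cv2.fitEllipse(cn);print(e)
t=np.zeros_like(m);cv2.fillPoly(t,[cn],1);g=((t>0)&(h[:,:,1]<80)).astype(np.uint8)
M=cv2.moments(g,True);d=(M["m10"]/M["m00"],M["m01"]/M["m00"]);print(d)
a=plane(c,d,.088);b=plane(c,(321,219),.088);print(a,b,np.degrees(np.arctan2(*(a-b)[[1,0]])))
s=readout.read_state();print(s["ee_pos"],a-s["ee_pos"])
q=s["eef_rot"];print(2*np.degrees(np.arctan2(q[1],q[0]))-90)
E
```

```text
((318.67266845703125, 111.06163787841797), (48.32481002807617, 50.841121673583984), 6.139781951904297)
(318.686018957346, 110.95260663507109)
[ 0.57133075 -0.18799042  0.088     ] [ 0.54880809 -0.25496581  0.088     ] 71.41309656789326
[ 0.54569318 -0.26377975  0.19568224] [ 0.02563758  0.07578933 -0.10768224]
-19.59396168203682
```

Call:
{"name": "apply_moves", "arguments": {
  "deltas": [
    {"translation": [0.0128,0.0379,0],"turn": [0,0,0],"hand": 0.087},
    {"translation": [0.0128,0.0379,0],"turn": [0,0,0],"hand": 0.087},
    {"translation": [0,0,0],"turn": [0,0,0],"hand": 0.087}
  ]
}}

```text
time: 2.55
ee_pos: [0.5709, -0.1844, 0.1945]
eef_rot: [0.817, 0.576, -0.003, -0.003]
ft_force: [0.9, 0.2, -0.2]
width: 0.0872
```

Call:
{"name": "apply_moves", "arguments": {
  "deltas": [
    {"translation": [0.0005,-0.0035,-0.035],"turn": [0,0,0],"hand": 0.087},
    {"translation": [0,0,-0.035],"turn": [0,0,0],"hand": 0.087},
    {"translation": [0,0,-0.03],"turn": [0,0,0],"hand": 0.087},
    {"translation": [0,0,0],"turn": [0,0,0],"hand": 0.087}
  ]
}}

```text
time: 2.95
ee_pos: [0.5725, -0.1804, 0.0921]
eef_rot: [0.814, 0.581, -0.001, -0.004]
ft_force: [0.4, 0.0, -0.4]
width: 0.0867
```

Call:
{"name": "apply_moves", "arguments": {
  "deltas": [
    {"translation": [-0.001,-0.0076,0],"turn": [0,0,0],"hand": 0.087},
    {"translation": [0,0,-0.0155],"turn": [0,0,0],"hand": 0.087},
    {"translation": [0,0,0],"turn": [0,0,0],"hand": 0.087}
  ]
}}

```text
time: 3.25
ee_pos: [0.5727, -0.1879, 0.0787]
eef_rot: [0.813, 0.582, 0.0, -0.003]
ft_force: [0.3, 0.5, 0.4]
width: 0.0868
```

Call:
{"name": "apply_moves", "arguments": {
  "deltas": [
    {"translation": [-0.0005,0,-0.002],"turn": [0,0,0],"hand": 0.03},
    {"translation": [0,0,0],"turn": [0,0,0],"hand": 0.02},
    {"translation": [0,0,0],"turn": [0,0,0],"hand": 0.02},
    {"translation": [0,0,0],"turn": [0,0,0],"hand": 0.02},
    {"translation": [0,0,0],"turn": [0,0,0],"hand": 0.02}
  ],
  "newtons": 45
}}

```text
time: 3.75
ee_pos: [0.5737, -0.1886, 0.0791]
eef_rot: [0.813, 0.582, 0.001, -0.002]
ft_force: [-0.6, 1.0, 0.2]
width: 0.0545
```

Call:
{"name": "apply_moves", "arguments": {
  "deltas": [
    {"translation": [0,0,-0.001],"turn": [0,0,0],"hand": 0.02},
    {"translation": [0,0,0],"turn": [0,0,0],"hand": 0.02},
    {"translation": [0,0,0],"turn": [0,0,0],"hand": 0.02},
    {"translation": [0,0,0],"turn": [0,0,0],"hand": 0.02},
    {"translation": [0,0,0],"turn": [0,0,0],"hand": 0.02}
  ]
}}

```text
time: 4.25
ee_pos: [0.5738, -0.1885, 0.0782]
eef_rot: [0.813, 0.582, 0.002, -0.002]
ft_force: [-0.6, 0.1, 0.0]
width: 0.0214
```

The opening is 21 mm, less than the cap's width, so I need to look.

```bash
python3 - <<'E'
from h import *
a=camera("side");b=camera("scene")
A=cv2.resize(a[230:390,310:470],None,fx=2.4,fy=2.4,interpolation=2);B=cv2.resize(b[200:360,130:290],None,fx=2.4,fy=2.4,interpolation=2)
cv2.imwrite("pics/s4.png",np.hstack([A,B])[:,:,::-1]);print(readout.read_state()["width"])
E
```

```text
0.020324226181794743
```

View pics/s4.png

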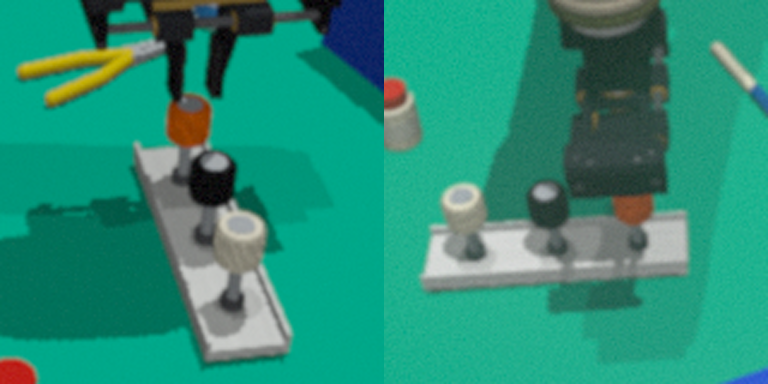

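```bash
python3 - <<'E'
from h import *
cs=calibration("side");s=readout.read_state();p=s["ee_pos"];print(p,s["eef_rot"],s["joint_positions"])
f=lambda q:(q-[310,230])*2.4
for z in(.064,.078,.088,.1):print(z,f(proj(cs,np.array([p[0],p[1],z]))),f(proj(cs,np.array([.5715,-.188,z]))))
c=calibration("wrist");print(proj(c,p+[0,0,-.014]),proj(c,np.array([.5715,-.188,.088])))
cv2.imwrite("pics/w5.png",camera("wrist")[:,:,::-1])
E
```

```text
[ 0.573865   -0.18851359  0.07823318] [ 0.81335602  0.58176085  0.00159711 -0.0019334 ] [-0.29411498  0.45183617  0.6867882   1.6952265  -0.31970951  1.1097838
  0.15905523]
0.064 [189.45956521 127.32356012] [186.5676618  127.76964798]
0.078 [190.85924396 112.85351691] [187.94907588 113.29526105]
0.088 [191.87030304 102.40106942] [188.94694709 102.83961695]
0.1 [193.09620284  89.72757331] [190.15686304  90.16217869]
[321.12926508 285.4822636 ] [315.52406435 305.6865849 ]
```

View pics/w5.png

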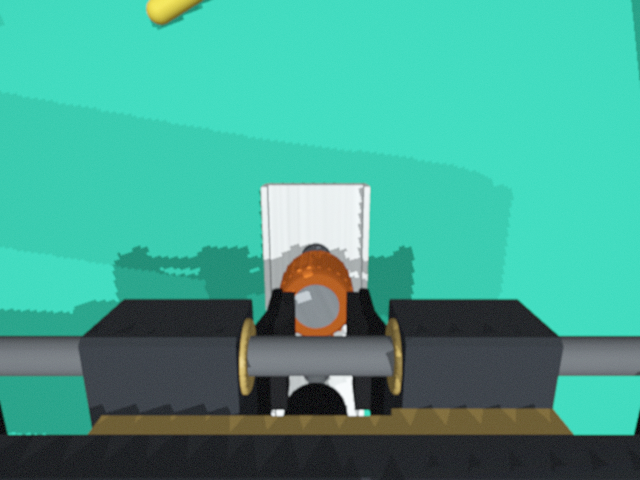

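The side and wrist views both put the fingertips just above the cap top, about 25 to 30 mm higher than the reading implies. The reported z and the stated fingertip offset don't agree. I'll open and go down 28 mm further, which is safe under either reading, then check the opening.

Call:
{"name": "apply_moves", "arguments": {
  "deltas": [
    {"translation": [0,0,0],"turn": [0,0,0],"hand": 0.087},
    {"translation": [0,0,0],"turn": [0,0,0],"hand": 0.087},
    {"translation": [0,0,0],"turn": [0,0,0],"hand": 0.087},
    {"translation": [0,0,0],"turn": [0,0,0],"hand": 0.087},
    {"translation": [0,0,0],"turn": [0,0,0],"hand": 0.087}
  ]
}}

```text
time: 4.9
ee_pos: [0.5738, -0.1885, 0.0782]
eef_rot: [0.813, 0.582, 0.002, -0.002]
ft_force: [0.5, -0.3, 0.4]
width: 0.0529
```

Call:
{"name": "apply_moves", "arguments": {
  "deltas": [
    {"translation": [-0.001,0,0],"turn": [0,0,0],"hand": 0.087},
    {"translation": [-0.001,0,-0.007],"turn": [0,0,0],"hand": 0.087},
    {"translation": [0,0,-0.007],"turn": [0,0,0],"hand": 0.087},
    {"translation": [0,0,-0.007],"turn": [0,0,0],"hand": 0.087},
    {"translation": [0,0,-0.006],"turn": [0,0,0],"hand": 0.087}
  ]
}}

```text
time: 5.4
ee_pos: [0.5718, -0.1885, 0.0494]
eef_rot: [0.813, 0.582, 0.002, -0.002]
ft_force: [-1.4, 0.6, 0.3]
width: 0.0852
```

Call:
{"name": "apply_moves", "arguments": {
  "deltas": [
    {"translation": [0,0,0],"turn": [0,0,0],"hand": 0.02},
    {"translation": [0,0,0],"turn": [0,0,0],"hand": 0.02},
    {"translation": [0,0,0],"turn": [0,0,0],"hand": 0.02},
    {"translation": [0,0,0],"turn": [0,0,0],"hand": 0.02},
    {"translation": [0,0,0],"turn": [0,0,0],"hand": 0.02}
  ]
}}

```text
time: 5.9
ee_pos: [0.5713, -0.1885, 0.0483]
eef_rot: [0.813, 0.582, 0.001, -0.002]
ft_force: [-0.3, 1.0, 0.0]
width: 0.0549
```

Call:
{"name": "apply_moves", "arguments": {
  "deltas": [
    {"translation": [0,0,0],"turn": [0,0,0],"hand": 0.02},
    {"translation": [0,0,0],"turn": [0,0,0],"hand": 0.02},
    {"translation": [0,0,0],"turn": [0,0,0],"hand": 0.02},
    {"translation": [0,0,0],"turn": [0,0,0],"hand": 0.02},
    {"translation": [0,0,0],"turn": [0,0,0],"hand": 0.02}
  ]
}}

```text
time: 6.4
ee_pos: [0.5716, -0.1885, 0.0488]
eef_rot: [0.813, 0.582, 0.002, -0.002]
ft_force: [-0.7, 0.8, -1.1]
width: 0.0335
```

```bash
python3 - <<'E'
from h import *
a=camera("side");b=camera("scene")
A=cv2.resize(a[230:390,310:470],None,fx=2.4,fy=2.4,interpolation=2);B=cv2.resize(b[200:360,130:290],None,fx=2.4,fy=2.4,interpolation=2)
cv2.imwrite("pics/s6.png",np.hstack([A,B])[:,:,::-1]);print(readout.read_state()["width"])
E
```

```text
0.03326750900895188
```

View pics/s6.png

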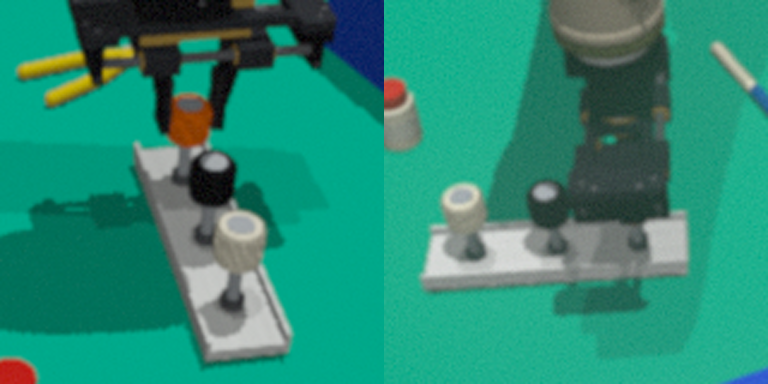

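The fingers hold the orange cap with the opening at 33.3 mm and the tips a few mm above its rim. Lifting.

Call:
{"name": "apply_moves", "arguments": {
  "deltas": [
    {"translation": [0,0,0.02],"turn": [0,0,0],"hand": 0.02},
    {"translation": [0,0,0.03],"turn": [0,0,0],"hand": 0.02},
    {"translation": [0,0,0.03],"turn": [0,0,0],"hand": 0.02},
    {"translation": [0,0,0.03],"turn": [0,0,0],"hand": 0.02},
    {"translation": [0,0,0.01],"turn": [0,0,0],"hand": 0.02}
  ]
}}

```text
time: 7.0
ee_pos: [0.5692, -0.1881, 0.1706]
eef_rot: [0.814, 0.582, -0.0, -0.004]
ft_force: [0.2, -0.7, -0.4]
width: 0.0333
```

Call:
{"name": "apply_moves", "arguments": {
  "deltas": [
    {"translation": [0,0,0],"turn": [0,0,0],"hand": 0.02},
    {"translation": [0,0,0],"turn": [0,0,0],"hand": 0.02}
  ]
}}

```text
time: 7.2
ee_pos: [0.5696, -0.1881, 0.1708]
eef_rot: [0.813, 0.582, 0.0, -0.003]
ft_force: [-0.9, 0.6, -0.8]
width: 0.0333
```

Call:
{"name": "apply_moves", "arguments": {
  "deltas": [
    {"translation": [-0.016,0.0418,0.005],"turn": [0,0,-0.082],"hand": 0.02},
    {"translation": [-0.016,0.0418,0.005],"turn": [0,0,-0.082],"hand": 0.02},
    {"translation": [-0.016,0.0418,0],"turn": [0,0,-0.082],"hand": 0.02},
    {"translation": [-0.016,0.0418,0],"turn": [0,0,-0.082],"hand": 0.02},
    {"translation": [-0.016,0.0418,0],"turn": [0,0,-0.082],"hand": 0.02}
  ]
}}

```text
time: 7.7
ee_pos: [0.4827, 0.0196, 0.1732]
eef_rot: [0.92, 0.392, -0.005, -0.003]
ft_force: [1.1, 0.8, -0.3]
width: 0.0332
```

Call:
{"name": "apply_moves", "arguments": {
  "deltas": [
    {"translation": [-0.016,0.0418,0],"turn": [0,0,-0.082],"hand": 0.02},
    {"translation": [-0.016,0.0418,0],"turn": [0,0,-0.082],"hand": 0.02},
    {"translation": [-0.016,0.0418,0],"turn": [0,0,-0.082],"hand": 0.02},
    {"translation": [-0.01,0.025,0],"turn": [0,0,-0.08],"hand": 0.02},
    {"translation": [0,0,0],"turn": [0,0,0],"hand": 0.02}
  ]
}}

```text
time: 8.2
ee_pos: [0.4145, 0.1811, 0.1666]
eef_rot: [0.972, 0.235, -0.009, -0.004]
ft_force: [0.7, 0.1, -0.4]
width: 0.0331
```

```bash
cat > look.py <<'E'
from h import *
import sys
c=calibration("wrist");s=readout.read_state();im=camera("wrist");f=sys.argv[1];cv2.imwrite(f"pics/{f}.png",im[:,:,::-1]);np.save(f"{f}.npy",c)
q=s["eef_rot"];print(s["time"],s["ee_pos"],q,2*np.degrees(np.arctan2(q[1],q[0]))-90,s["width"])
R=cv2.Rodrigues(np.zeros(3))[0]
from scipy.spatial.transform import Rotation as Ro
print("tool z",Ro.from_quat(q).apply([0,0,1]))
p=proj(c,np.array([.504,.2315,.055]));print("hub pred",p)
h=cv2.cvtColor(im,cv2.COLOR_RGB2HSV)
g=((h[:,:,1]<60)&(h[:,:,2]>60)).astype(np.uint8);t=np.zeros_like(g);cv2.circle(t,(int(p[0]),int(p[1])),34,1,-1);g&=t
n,l,st,ct=cv2.connectedComponentsWithStats(g);i=1+np.argmax(st[1:,4])
gc=max(cv2.findContours((l==i).astype(np.uint8),cv2.RETR_EXTERNAL,cv2.CHAIN_APPROX_NONE)[0],key=cv2.contourArea)
e=cv2.fitEllipse(cv2.convexHull(gc));print("hub",e,plane(c,e[0],.055))
m=cv2.inRange(h,(3,120,100),(20,255,255))
for cn in cv2.findContours(m,cv2.RETR_EXTERNAL,cv2.CHAIN_APPROX_NONE)[0]:
    if cv2.contourArea(cn)>400:print("orange",cv2.fitEllipse(cn),cv2.boundingRect(cn))
E
python3 look.py w7
```

```text
8.2 [0.41450166 0.18110242 0.16663342] [ 0.97184182  0.23543242 -0.00905602 -0.00361024] -62.76445279934824 0.033100055061488706
tool z [-0.01930197  0.002753   -0.99980991]
hub pred [317.26414519  75.13641414]
hub ((318.0954284667969, 73.03751373291016), (57.60396194458008, 62.196067810058594), 179.71044921875) [0.50533946 0.23159592 0.055     ]
orange ((320.4566650390625, 307.66650390625), (76.54277801513672, 87.7984848022461), 90.53225708007812) (275, 269, 92, 67)
orange ((318.4926452636719, 73.31414794921875), (128.24542236328125, 133.04405212402344), 7.7054443359375) (254, 3, 130, 138)
```

View pics/w7.png

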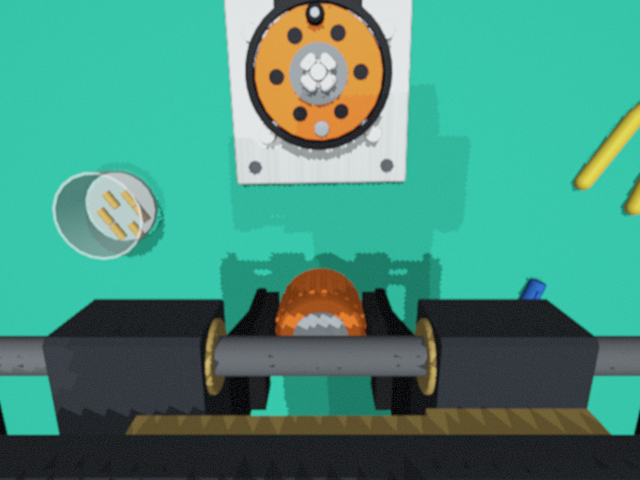

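Hub at (318,73) px gives (0.505,0.232), and the knob points away from both fingers. I'll level the tool and go above the hub.

Call:
{"name": "apply_moves", "arguments": {
  "deltas": [
    {"translation": [0.03,0.0169,0],"turn": [-0.0028,-0.0193,0],"hand": 0.02},
    {"translation": [0.03,0.0169,0],"turn": [0,0,0],"hand": 0.02},
    {"translation": [0.03,0.0169,-0.02],"turn": [0,0,0],"hand": 0.02},
    {"translation": [0,0,-0.02],"turn": [0,0,0],"hand": 0.02},
    {"translation": [0,0,0],"turn": [0,0,0],"hand": 0.02}
  ],
  "newtons": 60
}}

```text
time: 8.75
ee_pos: [0.5094, 0.2248, 0.1208]
eef_rot: [0.972, 0.237, -0.002, 0.003]
ft_force: [-0.1, -0.6, 0.5]
width: 0.0335
```

```bash
cat > st.py <<'E'
from h import *
from scipy.spatial.transform import Rotation as Ro
s=readout.read_state();q=s["eef_rot"];z=Ro.from_quat(q).apply([0,0,1])
print(s["time"],s["ee_pos"],"to hub",(np.array([.5048,.2317,.0455])-s["ee_pos"]).round(4),"level turn",[round(z[1]*-1,4),round(z[0],4)],"F",s["ft_force"],s["width"])
E
python3 st.py
```

```text
8.75 [0.50944675 0.22483648 0.1207851 ] to hub [-0.0046  0.0069 -0.0753] level turn [np.float64(0.0061), np.float64(-0.0025)] F [-0.09049183 -0.63661889  0.53709535] 0.0334616909326568
```

Call:
{"name": "apply_moves", "arguments": {
  "deltas": [
    {"translation": [-0.0046,0.0069,0],"turn": [0.006,-0.0025,0],"hand": 0.02},
    {"translation": [0,0,-0.02],"turn": [0,0,0],"hand": 0.02},
    {"translation": [0,0,-0.02],"turn": [0,0,0],"hand": 0.02},
    {"translation": [0,0,0],"turn": [0,0,0],"hand": 0.02}
  ]
}}

```text
time: 9.15
ee_pos: [0.5047, 0.2302, 0.0824]
eef_rot: [0.972, 0.236, 0.001, -0.001]
ft_force: [-0.1, -0.1, -0.5]
width: 0.0331
```

```bash
python3 st.py; python3 - <<'E'
from h import *
a=camera("side");b=camera("scene")
A=cv2.resize(a[140:240,210:340],None,fx=3,fy=3,interpolation=2);B=cv2.resize(b[175:275,335:465],None,fx=3,fy=3,interpolation=2)
cv2.imwrite("pics/s8.png",np.hstack([A,B])[:,:,::-1])
s=readout.read_state();p=s["ee_pos"]
for n,o in(("side",(210,140)),("scene",(335,175))):
    c=calibration(n)
    for z in (.095,.125):print(n,z,3*(proj(c,np.array([p[0],p[1],z]))-o))
    print("stud tip pred",3*(proj(c,np.array([.5048,.2317,.069]))-o),"hub",3*(proj(c,np.array([.5048,.2317,.055]))-o))
E
```

```text
9.15 [0.50466772 0.23016661 0.08242101] to hub [ 0.0001  0.0015 -0.0369] level turn [np.float64(-0.0021), np.float64(0.0017)] F [-0.14430074 -0.12287658 -0.49312181] 0.033142822331399244
side 0.095 [170.61463898 130.70981234]
side 0.125 [169.48077656  95.80648415]
stud tip pred [169.35789864 160.21012968] hub [169.87979104 175.9215819 ]
scene 0.095 [170.62440243 100.48925184]
scene 0.125 [175.07490296  70.36407745]
stud tip pred [166.93673975 124.48697638] hub [164.96745541 137.8241663 ]
```

View pics/s8.png

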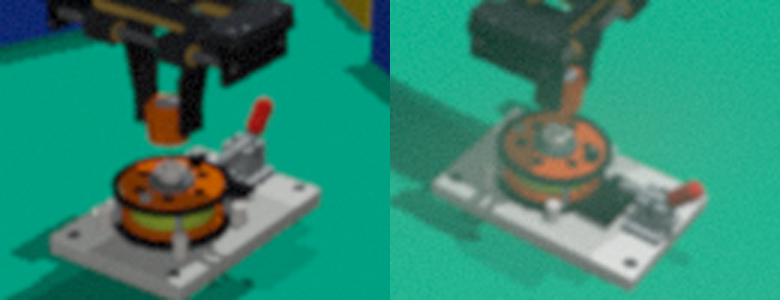

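In the side view the cap's left edge gives a centre of about 172, against 174 for the hub. In the scene view its right edge gives 170.5 against a predicted 170.6. So it is centred within about 1 mm. Descending.

Call:
{"name": "apply_moves", "arguments": {
  "deltas": [
    {"translation": [0.0001,0.0015,-0.008],"turn": [-0.002,0.0017,0],"hand": 0.02},
    {"translation": [0,0,-0.008],"turn": [0,0,0],"hand": 0.02},
    {"translation": [0,0,0],"turn": [0,0,0],"hand": 0.02}
  ]
}}

```text
time: 9.55
ee_pos: [0.5076, 0.2334, 0.0709]
eef_rot: [0.972, 0.236, 0.004, -0.002]
ft_force: [-0.2, -0.0, 0.4]
width: 0.0332
```

```bash
python3 st.py
```

```text
9.55 [0.5076289  0.2333721  0.07086028] to hub [-0.0028 -0.0017 -0.0254] level turn [np.float64(-0.0051), np.float64(0.0065)] F [-0.21782234 -0.02210988  0.36588571] 0.03317108898885236
```

Call:
{"name": "apply_moves", "arguments": {
  "deltas": [
    {"translation": [-0.0028,-0.0017,0],"turn": [-0.005,0.0065,0],"hand": 0.02},
    {"translation": [0,0,0],"turn": [0,0,0],"hand": 0.02}
  ]
}}

```text
time: 9.75
ee_pos: [0.5047, 0.2315, 0.0711]
eef_rot: [0.972, 0.236, -0.0, 0.0]
ft_force: [-0.5, 0.3, 0.0]
width: 0.0331
```

```bash
python3 st.py
```

```text
9.75 [0.50470668 0.23154024 0.07111607] to hub [ 0.0001  0.0002 -0.0256] level turn [np.float64(0.0003), np.float64(-0.0005)] F [-0.53937679  0.26011104  0.03727252] 0.03309701958938825
```

Call:
{"name": "apply_moves", "arguments": {
  "deltas": [
    {"translation": [0,0,-0.004],"turn": [0,0,0],"hand": 0.02},
    {"translation": [0,0,-0.004],"turn": [0,0,0],"hand": 0.02},
    {"translation": [0,0,-0.003],"turn": [0,0,0],"hand": 0.02},
    {"translation": [0,0,0],"turn": [0,0,0],"hand": 0.02}
  ]
}}

```text
time: 10.15
ee_pos: [0.5048, 0.2315, 0.0593]
eef_rot: [0.972, 0.236, -0.0, 0.0]
ft_force: [0.2, -0.7, -0.5]
width: 0.0332
```

```bash
python3 st.py
```

```text
10.15 [0.50482835 0.23154642 0.05934259] to hub [-0.      0.0002 -0.0138] level turn [np.float64(0.0002), np.float64(-0.0002)] F [ 0.19968682 -0.66025585 -0.53699468] 0.033224929101853116
```

Precise now. Continuing in small steps and watching the force.

Call:
{"name": "apply_moves", "arguments": {
  "deltas": [
    {"translation": [0,0,-0.002],"turn": [0,0,0],"hand": 0.02},
    {"translation": [0,0,-0.002],"turn": [0,0,0],"hand": 0.02}
  ]
}}

```text
time: 10.35
ee_pos: [0.505, 0.2316, 0.0553]
eef_rot: [0.972, 0.236, 0.0, 0.0]
ft_force: [-1.5, -1.7, 9.1]
width: 0.0333
```

Call:
{"name": "apply_moves", "arguments": {
  "deltas": [
    {"translation": [0,0,-0.002],"turn": [0,0,0],"hand": 0.02}
  ]
}}

```text
time: 10.45
ee_pos: [0.506, 0.2316, 0.0541]
eef_rot: [0.972, 0.236, 0.001, -0.0]
ft_force: [-0.9, -2.4, 12.8]
width: 0.0332
```

Call:
{"name": "apply_moves", "arguments": {
  "deltas": [
    {"translation": [0,0,-0.002],"turn": [0,0,0],"hand": 0.02}
  ]
}}

```text
time: 10.55
ee_pos: [0.5066, 0.2315, 0.0529]
eef_rot: [0.972, 0.235, 0.001, -0.0]
ft_force: [-3.0, -1.8, 8.5]
width: 0.0329
```

Call:
{"name": "apply_moves", "arguments": {
  "deltas": [
    {"translation": [0,0,-0.002],"turn": [0,0,0],"hand": 0.02}
  ]
}}

```text
time: 10.65
ee_pos: [0.5064, 0.2313, 0.051]
eef_rot: [0.972, 0.235, 0.001, -0.0]
ft_force: [-3.5, -1.1, -1.2]
width: 0.033
```

The click came at about 12.8 N, followed by the drop. Easing x back and pushing home.

Call:
{"name": "apply_moves", "arguments": {
  "deltas": [
    {"translation": [-0.001,-0.0003,-0.002],"turn": [0,-0.001,0],"hand": 0.02},
    {"translation": [-0.0005,0,-0.002],"turn": [0,0,0],"hand": 0.02}
  ]
}}

```text
time: 10.85
ee_pos: [0.5048, 0.2308, 0.0464]
eef_rot: [0.972, 0.235, 0.002, 0.0]
ft_force: [-0.8, 1.0, 0.1]
width: 0.0332
```

Call:
{"name": "apply_moves", "arguments": {
  "deltas": [
    {"translation": [0,0,-0.002],"turn": [0,0,0],"hand": 0.02}
  ]
}}

```text
time: 10.95
ee_pos: [0.5051, 0.231, 0.0453]
eef_rot: [0.972, 0.235, 0.002, -0.0]
ft_force: [-12.0, -6.0, 33.0]
width: 0.0331
```

```bash
python3 st.py
```

```text
10.95 [0.50505123 0.23099445 0.04527821] to hub [-0.0003  0.0007  0.0002] level turn [np.float64(-0.0013), np.float64(0.0034)] F [-11.95547865  -6.03461517  32.96972959] 0.033109114554568546
```

Call:
{"name": "apply_moves", "arguments": {
  "deltas": [
    {"translation": [-0.0004,-0.0002,-0.0012],"turn": [0,0.002,0],"hand": 0.02},
    {"translation": [0,0,-0.0012],"turn": [0,0,0],"hand": 0.02}
  ]
}}

```text
time: 11.15
ee_pos: [0.5049, 0.231, 0.0455]
eef_rot: [0.972, 0.235, 0.001, -0.001]
ft_force: [-6.9, -3.8, 16.1]
width: 0.0327
```

```bash
python3 st.py
```

```text
11.15 [0.50490295 0.23095743 0.045522  ] to hub [-0.0001  0.0007 -0.    ] level turn [np.float64(-0.0029), np.float64(0.001)] F [-6.94099989 -3.83052629 16.09981338] 0.03270902805705771
```

```bash
python3 - <<'E'
from h import *
for i in range(5):
    a=camera("side");b=camera("scene");s=readout.read_state();print(s["ee_pos"].round(4),s["ft_force"].round(1))
A=cv2.resize(a[140:240,210:340],None,fx=3,fy=3,interpolation=2);B=cv2.resize(b[175:275,335:465],None,fx=3,fy=3,interpolation=2)
A2=cv2.resize(a[230:430,180:440],None,fx=1.5,fy=1.5);B2=cv2.resize(b[170:370,120:380],None,fx=1.5,fy=1.5)
cv2.imwrite("pics/s9.png",np.vstack([np.hstack([A,B]),np.hstack([A2,B2])])[:,:,::-1])
E
```

```text
[0.5049 0.231  0.0455] [-7.5 -3.7 16. ]
[0.5049 0.231  0.0455] [-7.2 -4.1 16.9]
[0.5049 0.231  0.0455] [-7.1 -3.6 16.6]
[0.5049 0.231  0.0455] [-7.4 -3.7 16.1]
[0.5049 0.231  0.0455] [-7.4 -3.3 16.8]
```

View pics/s9.png

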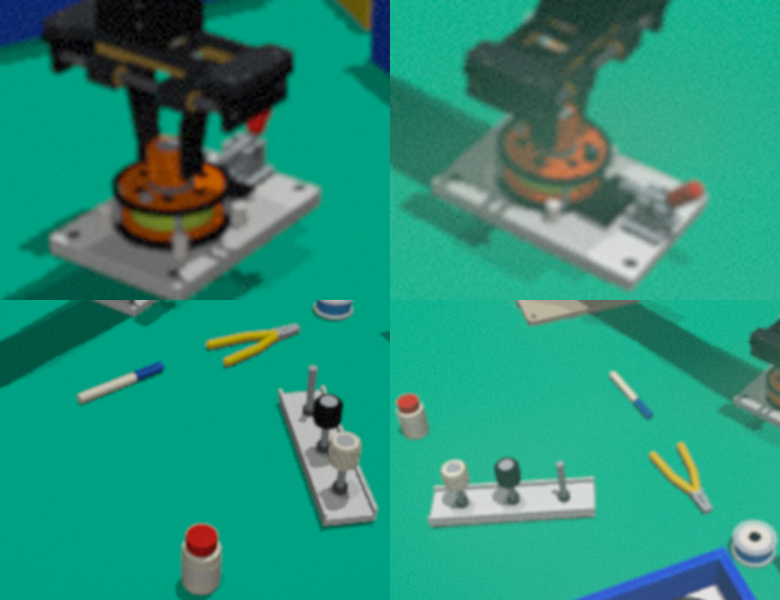

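The cap is seated on the hub with a steady push of about 16.5 N, and everything else is where it was. Handing in.

```bash
python3 -c "
from bench import order,readout
print(order.close_job()); s=readout.read_state(); print(s['time'],s['ee_pos'],s['ft_force'],s['width'])"
```

```text
the job is handed in; nothing more can be done
None
the job is handed in; nothing more can be done
```

I lifted the orange cap off its spindle and pressed it onto the reel's stud. The job is handed in with the fingers still gripping the cap and pressing it down. The hand-in gave no verdict and no reading afterwards.

- **First grasp missed:** the fingers closed above the cap because the fingertips stand roughly 27 mm higher than the stated tool offset implies at the reported z. I reopened, went 28 mm lower and gripped the cap; the other caps did not move.
- **Click and seating:** the push peaked at about 13 N, dropped to about −1 N, then the rim landed at tool height 0.0453–0.0455 m, where 0.0455 m was predicted.
- **Last checks:** over about 0.5 s the push held steady at 16–17 N, with the opening at 33 mm. There is also a sideways force of about 8 N that I did not remove.
- **Position:** the tool was within about 1 mm of the measured hub centre. I did not measure the cap's own centring or tilt directly once it was seated.
- **Bystanders:** in the last pictures the black and ivory caps were on their spindles, and the jar, pen, nippers and line spool looked unmoved. The pin cup was not in those crops; the arm did not come near it.

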